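# Scan the barcode on a sloping display case and put the scanner back on its charging pad

### The job

Take the yellow and black hand scanner from its charging pad and point its nose squarely at the white barcode label on the sloping jewellery case, about 10 cm away and aimed at the middle of the label, and hold it still there for two seconds. Then stand the scanner upright, nose down, back in the middle of its charging pad and let go. Do not touch the goods on display or their stands, and leave the other things on the counter where they are.

Things in the scene. Friction and masses are not known exactly. Their poses are not given: they have to be found in the camera images.
- scanner: Loose hand scanner, 0.2 kg, standing nose down on the pad. Origin: centre of the flat nose face (reading window). Own z runs nose to butt: it looks along its own -z. Black head 60 (x) x 56 (y) mm to z = 34 mm, neck 50 x 46 to z = 48, then a straight yellow grip 44 (x) x 36 (y) to z = 145; pinch it across its 36 mm, pads about z = 120. Red trigger on -x is only for show: nothing to press.
- pad: Grey charging pad, fixed, 120 x 120 mm, flat top 15 mm high with a dark 84 mm disc in its middle. Origin: centre of its underside, on the counter; z up. The scanner stands near its middle and comes back there, turned about the vertical as you like.
- label: White label with black bars, 42 mm (own x, up the slope) by 62 mm (own y, level), in the middle of the jewellery case's face. Origin: its centre, 120 mm above the counter. Own z: the face's normal, pointing out of the face, up and back towards the robot's side, 34 degrees from vertical.
- case_stand: Fixed dark wooden stand with a flat red-brown jewellery case (pale frame lines, brass corner dots) that carries the label. Face 160 mm up the slope by 150 mm wide, rising away from the robot at 34 degrees from level, from about 50 to 165 mm above the counter. Base 170 x 150 mm. Origin: on the counter under the middle of the face; +x is uphill.
- chess_stand: The same stand with a folding chessboard and a round orange sticker instead of the case and label; fixed; same sizes and axes. Not to be scanned.
- king: Turned red-brown chess king, 78 mm high, 34 mm foot; loose, stands in front of the case stand. Origin: centre of its underside. To be left alone.
- pawn: Pale chess pawn, 50 mm high, 30 mm foot; loose, stands in front of the chessboard's stand. Origin: centre of its underside. To be left alone.
- trinket_box: Small dark inlaid wooden box, 45 x 60 x 32 mm high; loose, about 120 mm on the robot's side of the pad's middle. Origin: centre of its underside. To be left alone.
- turned_jar: Turned wooden jar with knob lid in one piece, 66 mm across, 82 mm high; loose, on the left near the robot. Origin: centre of its underside. To be left alone.
- mallet: Hammer lying on the left of the counter; loose. Origin: at its middle, underside. To be left alone.
- tape_roll: Brown cardboard-coloured tape roll lying flat, 90 mm across, 24 mm high; loose, on the right near the robot. Origin: centre of its underside. To be left alone.
- brush: Brush lying on the right of the counter; loose. Origin: at its middle, underside. To be left alone.
Things that resemble listed ones, but are neither listed nor needed, are in the scene too. What is shaped like the scanner but orange or turquoise is not meant.

How it is judged (in metres and radians):
On the way:
1. the scanner is held still for a second, pointing at the label: label centre within 15 mm of its line of sight, 55 to 150 mm in front of its nose, square to the label within 14 degrees (x of label in the frame of scanner between -0.015 and 0.015 m and y of label in the frame of scanner between -0.015 and 0.015 m and z of label in the frame of scanner between -0.15 and -0.055 m and angle between the z axis of scanner and the z axis of label, either way round below 0.24 rad and linear speed of scanner below 0.03 m/s and angular speed of scanner below 0.25 rad/s), for 1 s.
At the end, for the whole second after the job is handed in: The scanner stands upright (within about 4.5 degrees), nose down, at rest on the charging pad with its middle within 25 mm of the pad's middle, and each of the loose bystanders is within 30 mm of where it began (horizontal distance between scanner and pad below 0.025 m and z of scanner in the frame of pad between 0.011 and 0.018 m and angle between scanner's own z axis and vertical below 0.08 rad and linear speed of scanner below 0.02 m/s and angular speed of scanner below 0.2 rad/s and distance of each of king, pawn, trinket_box, turned_jar, mallet, tape_roll, brush from where it was at the start of the episode below 0.03 m); the robot touches nothing.
It fails at once if the goods on display or their stands are touched (more than 2 N) (contact force between any of case_stand, chess_stand and anything else above 2 N).
It fails at once if a bystander is moved by more than 30 mm (distance of any of king, pawn, trinket_box, turned_jar, mallet, tape_roll, brush from where it was at the start of the episode above 0.03 m).
It also fails if it takes over 56 s, if anything falls off the work surface, if the arm or the gripper's body presses on something with over 40 N, if the wrist force passes 120 N, or if a joint passes its speed limit or range.

### The arm

A 6-joint arm with a two-finger parallel gripper is mounted at the origin on the work surface. World frame = base frame: x ahead of the robot, y to its left, z up, the work surface at z = 0. Lengths are in mm, angles in rad, forces in N, time in s.
With the tool pointing down it reaches from about 300 to 775 mm from the base axis. Payload 14.6 kg.
Tool frame: the origin (TCP) lies between the finger pads; the fingertips stand 19 mm ahead of it and the grasp point (between the pads) is the TCP; x points along the fingers, y is the direction in which the jaws open and shut, and the axes are right-handed (so a half turn about x gives the same grasp; the last joint's range is limited). The gripper opens to 94 mm and grips with 3 to 60 N. Pads are 16 mm wide; open, the fingers measure 119 mm over their backs; the gripper's body (75 mm by 177 mm) begins 78 mm behind the grasp point.
Start: joints at [1.117, 0.3, 1.521, -0, 1.321, -0.067], TCP at [207.471, 509.357, 224.446] pointing down, gripper open.
Joint ranges: [-3.03, 3.03], [-0.79, 2.21], [0.23, 2.52], [-1.04, 4.18], [0, 3.07], [-2.55, 2.55]. Speed limits (rad/s): [2.22, 2.22, 2.57, 3.14, 3.14, 3.14].

### API

Orientations are given as [roll, pitch, yaw] about the fixed x, y, z axes, in that order (R = Rz(yaw) Ry(pitch) Rx(roll)).
In Python, from cell import manip gives the robot as it stands.
- The arm moves only by the tool jog_arm, never from a script. Its argument "series" is one flat list of numbers, 7 for each row, row after row: the turn, a rotation vector about the world's x, y, z in rad, then the shift along the world's x, y, z in m, then the opening, from -1 (shut) to 1 (fully open). A call has 1 to 20 rows; each row is the pose to reach, as a shift and turn from the pose commanded when the call began; what a row does not reach only later rows make up. A row lasts 1/8 s, in which the tool goes at most 62.5 mm and 10.7 degrees, less where a joint would pass 70% of its speed; a pose out of reach is approached as far as the arm can. A call with a gripper value outside its range is refused whole. The fingers move at their own pace and stop on an object; "squeeze" is the grip in N (left out, the last holds). Time passes only in rows, so rows that repeat a pose let the fingers close. It gives the time, the measured TCP pose, the force and the opening at its end, in the units of the state.
- manip.read_state(): the state, without advancing time (a new reading comes with each control period).
- manip.camera(name): name is "side" or "top"; returns a dict with "color" (400x640x3 uint8, blue, green, red), "range_z" (400x640 float32, mm along the optical axis (not along the pixel's ray), 0 where there is no reading), "fx", "fy", "cx", "cy" (pixels), "pose" (4x4, takes a point from camera to world coordinates). Camera axes: x right, y down, z forward; pixel columns grow to the right and rows downward; lengths in mm; the calibration is good to about 2 mm. A picture is of the moment at which its call begins.
- manip.sign_off(): hands the job in, once; it reports no verdict.
The state is a dict: "clock": time; "joints": joint angles; "qd": joint speeds; "effort": joint torques, N m; "eef_pos": TCP position; "eef_rot": TCP orientation; "wrist_force": force on the tool from outside, world axes, zero at the start; "moment": the same for the moment, N m; "finger_gap": finger opening in mm.
Only numpy, scipy, OpenCV 4.12 (cv2) and the standard library are available. Lean on these libraries where they do the work, as an engineer would, in place of code of your own. Each camera call takes 0.05 s, during which the arm holds its last target.

## Working session

There is one attempt and no reset: what is moved stays moved. The work goes in short steps, Python scripts to look and compute and a tool call to move; the robot and the scene stay as the last step left them, time stands still between calls to the robot, and variables do not carry over. Pictures are saved under pics/ and viewed, and the job is handed in when it is done.

Besides the shell and the picture viewer there is one more tool, called after "Emit:" as a command line: name --argument value ..., lists and objects as JSON in quotes. jog_arm: Moves the arm, as the interface text tells. Its arguments: {"type":"object","properties":{"series":{"type":"array","items":{"type":"number"}},"squeeze":{"type":"number"}},"required":["series"]}

```bash
mkdir -p pics
python3 - <<'E'
from cell import manip
import cv2,numpy as np,pickle
print(manip.read_state())
for n in("side","top"):
    c=manip.camera(n); cv2.imwrite(f"pics/{n}0.png",c["color"]); pickle.dump(c,open(n+"0.pkl","wb"))
    print(n,c["fx"],c["fy"],c["cx"],c["cy"],np.round(c["pose"],3).tolist())
E
```

```text
{'clock': 0.0, 'joints': array([ 1.11743786e+00,  3.00466359e-01,  1.52160498e+00,  2.26195683e-05,
        1.32067285e+00, -6.66038156e-02]), 'qd': array([ 0.00044978,  0.0006991 ,  0.00029555,  0.00027306, -0.0007844 ,
       -0.00020446]), 'effort': array([-1.97250342e-04, -5.31815171e+01, -3.52735591e+01,  7.08271447e-02,
        2.44565407e-02, -3.11419490e-05]), 'eef_pos': array([207.34422475, 509.15660833, 223.8788028 ]), 'eef_rot': array([-1.65642389,  1.56964458, -2.04318416]), 'wrist_force': array([ 0.25720956, -0.12035809,  0.04224414]), 'moment': array([-0.04181439, -0.03732381,  0.00779578]), 'finger_gap': 93.72926256106075}
side 361.9669839191585 361.9669839191585 321.43904541577774 194.8310893263493 [[0.902, -0.287, 0.322, 206.822], [-0.432, -0.618, 0.657, -748.507], [0.01, -0.732, -0.682, 846.956], [0.0, 0.0, 0.0, 1.0]]
top 388.1435977530514 388.1435977530514 323.98863912854716 205.08305369421365 [[-0.009, -0.991, 0.131, 427.645], [-1.0, 0.009, -0.0, -8.151], [-0.001, -0.131, -0.991, 1186.022], [0.0, 0.0, 0.0, 1.0]]
```

View pics/side0.png

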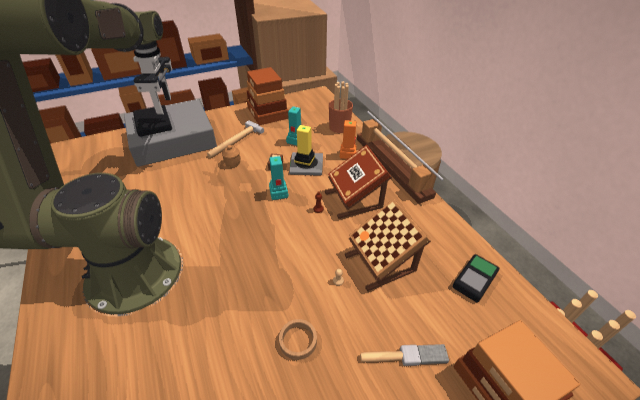

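View pics/top0.png

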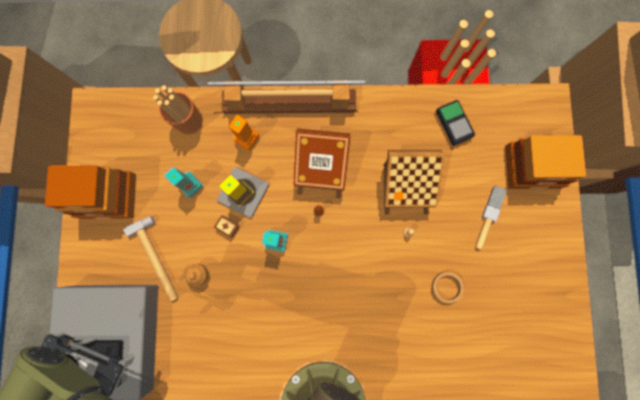

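The side view shows the yellow scanner at about (304,140) on the grey pad, and the label at (355,172). In the top view they are at (238,188) and (321,161). The turquoise decoys are at (183,181) and (275,240), and the orange one at (243,131). Next I'll measure positions from the point clouds.

```bash
cat > h.py <<'E'
import numpy as np,cv2,pickle
def cloud(c):
    z=c["range_z"].astype(float); v,u=np.mgrid[:z.shape[0],:z.shape[1]]
    P=np.stack([(u-c["cx"])/c["fx"]*z,(v-c["cy"])/c["fy"]*z,z],-1)
    W=P@c["pose"][:3,:3].T+c["pose"][:3,3]; W[z<=0]=np.nan
    return W
E
python3 - <<'E'
from h import *
for n in("top","side"):
    c=pickle.load(open(n+"0.pkl","rb")); W=cloud(c); im=c["color"]; hsv=cv2.cvtColor(im,cv2.COLOR_BGR2HSV)
    x,y,z=W[...,0],W[...,1],W[...,2]
    reg=(x>300)&(x<700)&(y>-50)&(y<450)
    # yellow
    m=reg&(hsv[...,0]>25)&(hsv[...,0]<34)&(hsv[...,1]>150)&(z>60)
    Q=W[m];print(n,"yellow",len(Q),np.nanmin(Q,0).round(),np.nanmax(Q,0).round())
    t=Q[Q[:,2]>150]
    if len(t): print(" top face",len(t),np.median(t,0).round(1),cv2.minAreaRect(t[:,:2].astype(np.float32)))
    # case face points: plane fit
    m=reg&(z>60)&(z<175)&(x>420)&(x<600)&(y>-70)&(y<90)
    Q=W[m]; 
    if n=="top":
        cc=(hsv[...,1]<60)&(hsv[...,2]>150)&m
        L=W[cc];print("white",len(L))
    # pad
    p=reg&(z>10)&(z<20); Q=W[p&(y>80)&(y<300)&(x>350)]
    print(" pad",len(Q),cv2.minAreaRect(Q[:,:2].astype(np.float32)))
c=pickle.load(open("top0.pkl","rb"));W=cloud(c)
for uv in [(321,161),(238,188),(232,183),(183,181),(275,240),(243,131),(318,211),(227,227),(230,186),(250,194)]:
    print(uv,W[uv[1],uv[0]].round(1))
S=cv2.resize(c["color"][110:260,150:370],None,fx=3.6,fy=3.6,interpolation=cv2.INTER_CUBIC);cv2.imwrite("pics/tz.png",S)
c=pickle.load(open("side0.pkl","rb"));S=cv2.resize(c["color"][90:220,250:400],None,fx=4.5,fy=4.5,interpolation=cv2.INTER_CUBIC);cv2.imwrite("pics/sz.png",S)
E
```

```text
top yellow 197 [597. 223.  61.] [651. 271. 163.]
 top face 194 [620.7 246.6 158. ] ((621.0072021484375, 247.07984924316406), (34.65000534057617, 41.806541442871094), 44.85114288330078)
white 0
 pad 899 ((561.1088256835938, 216.41383361816406), (295.7936096191406, 161.58334350585938), 21.628740310668945)
side yellow 36 [597. 222.  94.] [645. 265. 165.]
 top face 34 [618.6 242.8 160.6] ((620.60205078125, 243.55636596679688), (32.08960723876953, 40.13003921508789), 47.57278060913086)
 pad 469 ((571.0135498046875, 190.83868408203125), (220.04144287109375, 212.36141967773438), 74.32154846191406)
(321, 161) [693.5  -1.3 121.5]
(238, 188) [616.7 227.8 132.9]
(232, 183) [625.8 238.3 159.2]
(183, 181) [639.5 383.4 123.7]
(275, 240) [472.7 123.8 140.7]
(243, 131) [783.8 220.  118.6]
(318, 211) [558.4   8.9  68.7]
(227, 227) [517.6 282.   27.2]
(230, 186) [617.6 243.5 159.2]
(250, 194) [616.5 214.3  29.8]
```

View pics/tz.png

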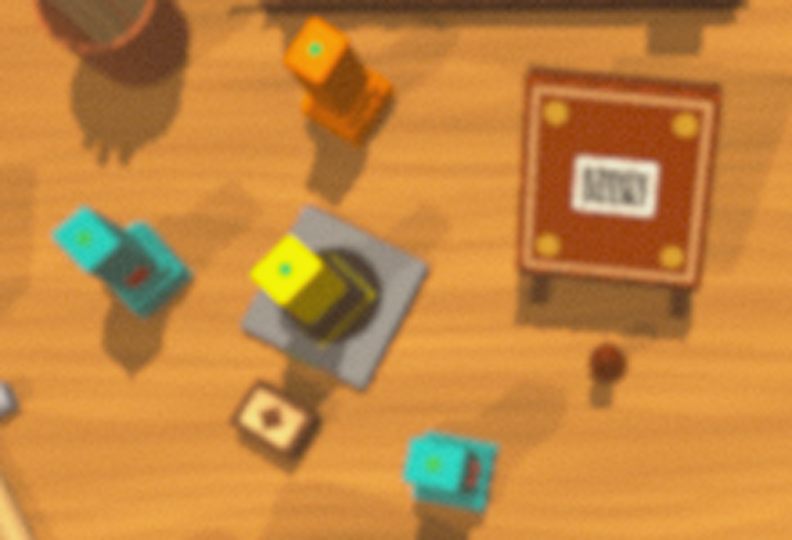

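View pics/sz.png

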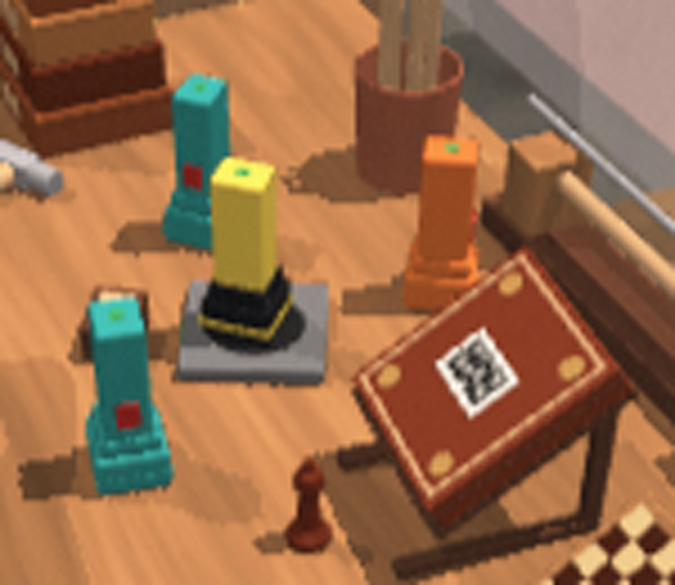

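Run:
```python
from h import *
from scipy.spatial.transform import Rotation as R
s=R.from_euler('xyz',[-1.65642389,1.56964458,-2.04318416]).as_matrix();print(s.round(3))
for n in("top","side"):
    c=pickle.load(open(n+"0.pkl","rb")); W=cloud(c); im=c["color"]; hsv=cv2.cvtColor(im,cv2.COLOR_BGR2HSV)
    x,y,z=W[...,0],W[...,1],W[...,2]
    # case face plane
    m=(z>60)&(z<170)&(x>610)&(x<790)&(abs(y)<90)
    Q=W[m]
    for k in range(4):
        ce=Q.mean(0); nn=np.linalg.svd(Q-ce,full_matrices=False)[2][2]; nn*=np.sign(nn[2]); Q=Q[abs((Q-ce)@nn)<4]
    print(n,"plane n",nn.round(3),"tilt",np.degrees(np.arccos(nn[2])).round(1),"yaw",np.degrees(np.arctan2(-nn[1],-nn[0])).round(1),len(Q))
    # label by intersecting pixel rays with plane
    v,u=np.where(m&(hsv[...,1]<90)&((hsv[...,2]>140)|(hsv[...,1]<60)))
    def ray(u,v):
        d=np.stack([(u-c["cx"])/c["fx"],(v-c["cy"])/c["fy"],np.ones(len(u))],-1)@c["pose"][:3,:3].T
        return d
    def isect(u,v,p,nn):
        d=ray(np.asarray(u,float),np.asarray(v,float)); o=c["pose"][:3,3]
        return o+d*(((p-o)@nn)/(d@nn))[:,None]
    r=cv2.minAreaRect(np.stack([u,v],-1).astype(np.float32)); print("px",len(u),r)
    b=cv2.boxPoints(r); C=isect(b[:,0],b[:,1],ce,nn); print("label corners",C.round(1).tolist(),"ctr",C.mean(0).round(1),"face ctr",ce.round(1), [np.linalg.norm(C[i]-C[i-1]).round(1) for i in range(4)])
    # pad by colour, project at z=15
    g=(z>8)&(z<22)&(x>520)&(x<720)&(y>120)&(y<330)&(hsv[...,1]<70)
    v,u=np.where(g); C=isect(u,v,np.array([0,0,15.]),np.array([0,0,1.]))
    print("pad",len(u),cv2.minAreaRect(C[:,:2].astype(np.float32)))
    # yellow top
    g=(z>150)&(x>580)&(x<670)&(y>200)&(y<290)&(hsv[...,1]>120)
    v,u=np.where(g); C=isect(u,v,np.array([0,0,160.]),np.array([0,0,1.]))
    print("top",len(u),cv2.minAreaRect(C[:,:2].astype(np.float32)), C.mean(0).round(1), W[g].mean(0).round(1))
```

```text
[[-0.001  0.377  0.926]
 [-0.001  0.926 -0.377]
 [-1.    -0.001 -0.   ]]
top plane n [-0.549  0.059  0.833] tilt 33.5 yaw -6.1 2492
px 341 ((320.4257507324219, 161.24256896972656), (22.78635025024414, 14.925558090209961), 5.710593223571777)
label corners [[678.5, 34.9, 107.1], [715.1, 29.6, 131.6], [708.0, -33.6, 131.4], [671.3, -29.5, 106.9]] ctr [6.932e+02 3.000e-01 1.192e+02] face ctr [691.9   1.6 118.3] [np.float64(64.7), np.float64(44.4), np.float64(63.6), np.float64(44.3)]
pad 757 ((625.466796875, 240.0444793701172), (116.52021789550781, 116.43122863769531), 62.75743865966797)
top 219 ((619.7032470703125, 246.58668518066406), (35.06271743774414, 43.48310089111328), 45.77048873901367) [620.  246.5 160. ] [620.4 247.  157.9]
side plane n [-0.551 -0.027  0.834] tilt 33.5 yaw 2.8 753
px 195 ((355.5, 172.5), (14.414706230163574, 13.484725952148438), 54.462318420410156)
label corners [[677.0, 33.5, 108.6], [712.9, 28.8, 132.1], [709.9, -29.5, 128.3], [675.1, -25.3, 105.4]] ctr [693.7   1.9 118.6] face ctr [693.9  15.4 119.2] [np.float64(58.9), np.float64(43.2), np.float64(58.5), np.float64(41.8)]
pad 439 ((624.2811279296875, 236.24050903320312), (127.32677459716797, 118.82256317138672), 62.171993255615234)
top 99 ((619.6762084960938, 240.9501495361328), (50.39751434326172, 44.94072341918945), 65.33100891113281) [619.1 239.6 160. ] [619.6 240.9 159.1]
```

Emit:
jog_arm --series '[0,0,-0.382,0.4125,-0.2634,0.005,1,0,0,-0.382,0.4125,-0.2634,0.005,1,0,0,-0.382,0.4125,-0.2634,0.005,1,0,0,-0.382,0.4125,-0.2634,0.005,1,0,0,-0.382,0.4125,-0.2634,0.005,1,0,0,-0.382,0.4125,-0.2634,0.005,1,0,0,-0.382,0.4125,-0.2634,0.005,1,0,0,-0.382,0.4125,-0.2634,0.005,1,0,0,-0.382,0.4125,-0.2634,0.005,1,0,0,-0.382,0.4125,-0.2634,0.005,1,0,0,-0.382,0.4125,-0.2634,0.005,1,0,0,-0.382,0.4125,-0.2634,0.005,1]'

```text
clock: 1.6
eef_pos: [619.4, 246.7, 229.8]
eef_rot: [1.194, 1.57, 0.426]
wrist_force: [-0.9, 0.3, 0.1]
finger_gap: 94.4
```

Run:
```python
from h import *
from cell import manip
from scipy.spatial.transform import Rotation as R
s=manip.read_state();print(s["clock"],s["eef_pos"],s["joints"].round(3));print(R.from_euler('xyz',s["eef_rot"]).as_matrix().round(3))
for n in("top","side"):
    c=manip.camera(n);im=c["color"];k=im[80:260,150:400] if n=="top" else im[30:210,200:420]
    cv2.imwrite(f"pics/{n}1.png",cv2.resize(k,None,fx=3.2,fy=3.2,interpolation=cv2.INTER_CUBIC))
```

```text
1.6 [619.39008519 246.74534742 229.82405025] [ 0.324  0.565  1.135  0.     1.442 -0.479]
[[ 0.     0.694  0.72 ]
 [ 0.     0.72  -0.694]
 [-1.     0.     0.   ]]
```

View pics/side1.png

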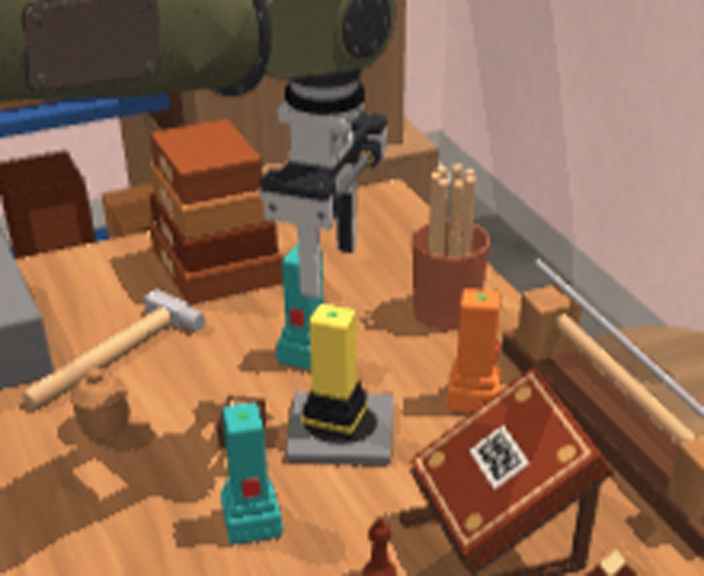

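View pics/top1.png

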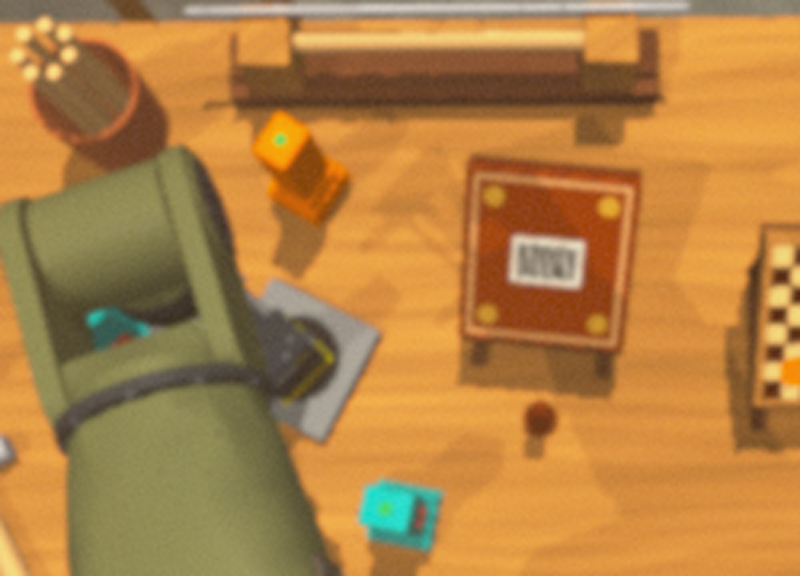

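The two views agree that the open fingers straddle the yellow grip: scanner top at about (333,313) in the side crop, near and far fingertips at (312,295) and (345,250). I'll descend and grip.

Emit:
jog_arm --series '[0,0,0,0,0,-0.03,1,0,0,0,0,0,-0.06,1,0,0,0,0,0,-0.08,1,0,0,0,0,0,-0.094,1,0,0,0,0,0,-0.094,1,0,0,0,0,0,-0.094,1,0,0,0,0,0,-0.094,-1,0,0,0,0,0,-0.094,-1,0,0,0,0,0,-0.094,-1,0,0,0,0,0,-0.094,-1,0,0,0,0,0,-0.094,-1,0,0,0,0,0,-0.094,-1,0,0,0,0,0,-0.094,-1,0,0,0,0,0,-0.094,-1]' --squeeze 30

```text
clock: 3.45
eef_pos: [619.9, 246.0, 135.4]
eef_rot: [-2.174, 1.571, -2.943]
wrist_force: [-0.1, 0.2, -2.1]
finger_gap: 36.1
```

Emit:
jog_arm --series '[0,0,0,0,0,0.01,-1,0,0,0,0,0,0.03,-1,0,0,0,0,0,0.06,-1,0,0,0,0,0,0.1,-1,0,0,0,0,0,0.14,-1,0,0,0,0,0,0.18,-1,0,0,0,-0.02,-0.04,0.19,-1,-0.01,-0.1,0,-0.025,-0.08,0.19,-1,-0.02,-0.2,0,-0.03,-0.12,0.19,-1,-0.03,-0.3,0,-0.04,-0.16,0.18,-1,-0.04,-0.4,0,-0.045,-0.2,0.175,-1,-0.05,-0.5,0,-0.048,-0.22,0.17,-1,-0.061,-0.59,0,-0.0488,-0.2324,0.1665,-1,-0.061,-0.59,0,-0.0488,-0.2324,0.1665,-1,-0.061,-0.59,0,-0.0488,-0.2324,0.1665,-1,-0.061,-0.59,0,-0.0488,-0.2324,0.1665,-1,-0.061,-0.59,0,-0.0488,-0.2324,0.1665,-1]' --squeeze 50

```text
clock: 5.58
eef_pos: [571.4, 13.9, 302.0]
eef_rot: [0.666, 0.978, -0.103]
wrist_force: [-0.4, 0.5, -1.7]
finger_gap: 35.7
```

Run:
```python
from h import *
from cell import manip
from scipy.spatial.transform import Rotation as R
s=manip.read_state();print(s["clock"],s["eef_pos"],s["joints"].round(3),s["finger_gap"]);M=R.from_euler('xyz',s["eef_rot"]).as_matrix();print(M.round(3))
print("line at 220:",s["eef_pos"]+220*M[:,0])
for n in("top","side"):
    c=manip.camera(n);pickle.dump(c,open(n+"2.pkl","wb"));im=c["color"];k=im[80:260,200:420] if n=="top" else im[60:240,250:450]
    cv2.imwrite(f"pics/{n}2.png",cv2.resize(k,None,fx=3.3,fy=3.3,interpolation=cv2.INTER_CUBIC))
```

```text
5.575 [571.41850723  13.89366982 302.04005484] [-0.019  0.005  1.779 -0.067  0.768 -0.788] 35.730549684698346
[[ 0.556  0.59   0.586]
 [-0.057  0.73  -0.681]
 [-0.83   0.345  0.439]]
line at 220: [693.64286299   1.31531048 119.54898181]
```

View pics/side2.png

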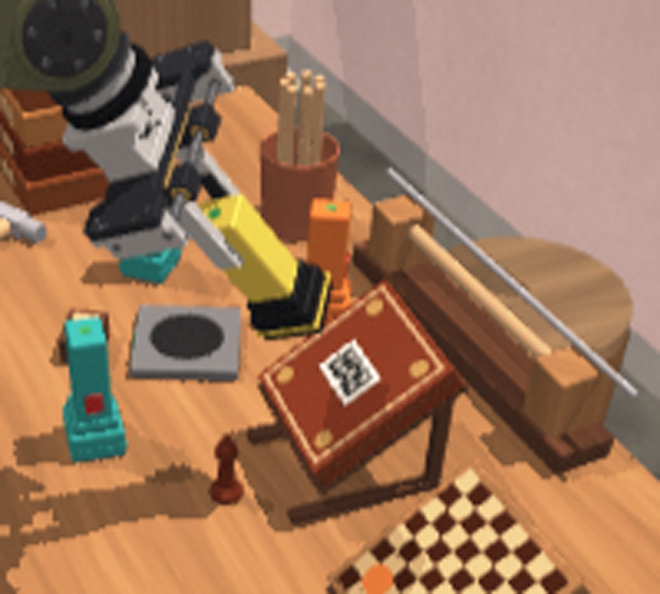

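View pics/top2.png

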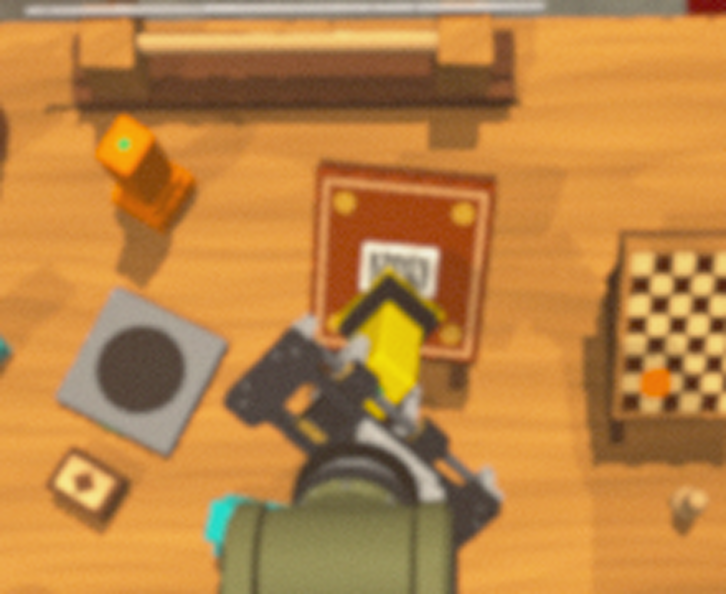

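The scanner is held along the label normal. The top crop shows its head at (390,310), just below the label at (397,270), and the bare pad with its disc at (140,368). Next I'll check the scanner's pose in the hand, and measure the pad and disc.

Run:
```python
from h import *
from scipy.spatial.transform import Rotation as R
M=R.from_euler('xyz',[0.666,0.978,-0.103]).as_matrix();T=np.array([571.4,13.9,302.0])
for n in("top","side"):
    c=pickle.load(open(n+"2.pkl","rb"));W=cloud(c);hsv=cv2.cvtColor(c["color"],cv2.COLOR_BGR2HSV)
    t=(W-T)@M
    box=(abs(t[...,1])<45)&(abs(t[...,2])<45)&(t[...,0]>-35)&(t[...,0]<130)
    yl=box&(hsv[...,0]>23)&(hsv[...,0]<34)&(hsv[...,1]>150)&(t[...,0]<70)
    yl=cv2.erode(yl.astype(np.uint8),np.ones((2,2)))>0
    Q=t[yl];print(n,len(Q),"min",Q.min(0).round(1),"max",Q.max(0).round(1))
    # split faces by normals side
    for ax,nm in((1,'y'),(2,'z')):
        for s,d in((1,18 if ax==1 else 22),(-1,18 if ax==1 else 22)):
            oth=3-ax
            F=Q[(abs(Q[:,ax]-s*d)<6)&(abs(Q[:,oth])<(18 if ax==1 else 14))&(abs(Q[:,0]-20)<40)]
            if len(F)>15:
                p=np.polyfit(F[:,0],F[:,ax],1);print("  face",nm,s,len(F),"med",np.median(F[:,ax]).round(1),"slope vs x",p[0].round(3))
    hd=t[box&(t[...,0]>78)&(t[...,0]<125)&(hsv[...,2]<120)]
    if len(hd):print(" head min/max",hd.min(0).round(1),hd.max(0).round(1))
    # pad
    x,y,z=[W[...,i] for i in range(3)]
    def isect(u,v,h):
        d=np.stack([(u-c["cx"])/c["fx"],(v-c["cy"])/c["fy"],np.ones(len(u))],-1)@c["pose"][:3,:3].T;o=c["pose"][:3,3]
        return (o+d*((h-o[2])/d[:,2])[:,None])[:,:2].astype(np.float32)
    g=(z>8)&(z<22)&(x>530)&(x<720)&(y>150)&(y<330)
    q=(hsv[...,1]<80)&g; v,u=np.where(q);r=cv2.minAreaRect(isect(u,v,15));print(" pad",r)
    dk=g&(hsv[...,2]<85)&(np.hypot(x-625,y-240)<55); v,u=np.where(dk); C=isect(u,v,15)
    print(" disc",len(C),C.mean(0),cv2.minEnclosingCircle(C))
```

```text
top 281 min [-28.  -25.7 -12.1] max [66.7 18.3 22.1]
  face y 1 19 med 17.7 slope vs x 0.006
  face z 1 127 med 20.8 slope vs x 0.001
 head min/max [ 78.4 -25.8 -24.9] [106.1  28.5  29.6]
 pad ((624.9529418945312, 240.27645874023438), (118.02432250976562, 117.55745697021484), 62.75749206542969)
 disc 89 [624.16376 238.22476] ((625.7871704101562, 241.12998962402344), 34.89473342895508)
side 165 min [-27.7 -14.7   9.8] max [69.6 12.6 26. ]
  face z 1 124 med 23.0 slope vs x -0.008
 head min/max [ 78.  -29.9 -27.8] [121.1  25.4  33.1]
 pad ((624.8471069335938, 238.00006103515625), (127.10759735107422, 119.44609069824219), 64.14488220214844)
 disc 223 [626.8788  241.32304] ((626.4281616210938, 241.4134521484375), 41.22724151611328)
```

The scanner is centred in the hand: face at 21–23 mm against 22 expected, tilt under 0.01 rad. Its sight line passes about 1 mm from the label centre. Now I'll hold still for 2.5 s.

Emit:
jog_arm --series '[0,0,0,0,0,0,-1,0,0,0,0,0,0,-1,0,0,0,0,0,0,-1,0,0,0,0,0,0,-1,0,0,0,0,0,0,-1,0,0,0,0,0,0,-1,0,0,0,0,0,0,-1,0,0,0,0,0,0,-1,0,0,0,0,0,0,-1,0,0,0,0,0,0,-1,0,0,0,0,0,0,-1,0,0,0,0,0,0,-1,0,0,0,0,0,0,-1,0,0,0,0,0,0,-1,0,0,0,0,0,0,-1,0,0,0,0,0,0,-1,0,0,0,0,0,0,-1,0,0,0,0,0,0,-1,0,0,0,0,0,0,-1,0,0,0,0,0,0,-1]'

```text
clock: 8.18
eef_pos: [571.2, 13.6, 301.9]
eef_rot: [0.666, 0.978, -0.103]
wrist_force: [0.3, 0.2, -2.0]
finger_gap: 35.8
```

Emit:
jog_arm --series '[0,0,0,-0.01,0.02,0.01,-1,0.01,0.1,0,-0.01,0.05,0.02,-1,0.02,0.2,0,0.0,0.09,0.02,-1,0.03,0.3,0,0.02,0.13,0.02,-1,0.04,0.4,0,0.035,0.17,0.02,-1,0.05,0.5,0,0.045,0.21,0.02,-1,0.061,0.59,0,0.0541,0.2267,0.015,-1,0.061,0.59,0,0.0541,0.2267,0.0,-1,0.061,0.59,0,0.0541,0.2267,-0.04,-1,0.061,0.59,0,0.0541,0.2267,-0.08,-1,0.061,0.59,0,0.0541,0.2267,-0.11,-1,0.061,0.59,0,0.0541,0.2267,-0.13,-1,0.061,0.59,0,0.0541,0.2267,-0.142,-1,0.061,0.59,0,0.0541,0.2267,-0.142,-1,0.061,0.59,0,0.0541,0.2267,-0.142,-1,0.061,0.59,0,0.0541,0.2267,-0.142,-1]'

```text
clock: 10.18
eef_pos: [625.5, 240.3, 160.9]
eef_rot: [1.039, 1.569, 0.271]
wrist_force: [0.7, -0.1, -2.8]
finger_gap: 35.4
```

Run:
```python
from h import *
from cell import manip
from scipy.spatial.transform import Rotation as R
s=manip.read_state();print(s["clock"],s["eef_pos"],s["finger_gap"]);print(R.from_euler('xyz',s["eef_rot"]).as_matrix().round(3))
c=manip.camera("side");im=c["color"];k=im[60:220,230:400]
cv2.imwrite("pics/side3.png",cv2.resize(k,None,fx=3.5,fy=3.5,interpolation=cv2.INTER_CUBIC))
```

```text
10.175 [625.54174337 240.34056495 160.87643287] 35.43934372904398
[[ 0.001  0.695  0.719]
 [ 0.     0.719 -0.695]
 [-1.     0.001  0.001]]
```

View pics/side3.png

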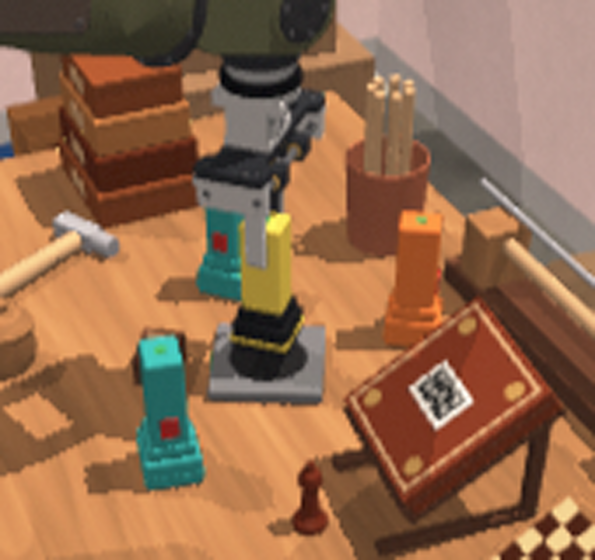

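The scanner is upright, hovering above the disc (nose at about (265,345), disc at (268,360)). Lowering it gently.

Emit:
jog_arm --series '[0,0,0,0,0,-0.008,-1,0,0,0,0,0,-0.014,-1,0,0,0,0,0,-0.019,-1,0,0,0,0,0,-0.022,-1,0,0,0,0,0,-0.0235,-1,0,0,0,0,0,-0.0245,-1,0,0,0,0,0,-0.0245,-1,0,0,0,0,0,-0.0245,-1]' --squeeze 20

```text
clock: 11.22
eef_pos: [625.3, 240.3, 135.6]
eef_rot: [1.17, 1.571, 0.402]
wrist_force: [0.1, 0.5, -1.6]
finger_gap: 36.1
```

Emit:
jog_arm --series '[0,0,0,0,0,-0.0005,-1,0,0,0,0,0,-0.0005,-1]'

```text
clock: 11.48
eef_pos: [625.4, 240.3, 135.3]
eef_rot: [1.044, 1.57, 0.275]
wrist_force: [-0.2, -1.0, 1.9]
finger_gap: 36.0
```

The force has turned upward, so it's in contact. Releasing.

Emit:
jog_arm --series '[0,0,0,0,0,0,-0.1,0,0,0,0,0,0,0,0,0,0,0,0,0,0.3,0,0,0,0,0,0,0.6,0,0,0,0,0,0,1,0,0,0,0,0,0,1,0,0,0,0,0,0,1,0,0,0,0,0,0.02,1,0,0,0,0,0,0.06,1,0,0,0,0,0,0.1,1,0,0,0,0,0,0.15,1,0,0,0,0,0,0.15,1,0,0,0,-0.1,-0.1,0.2,1,0,0,0,-0.2,-0.2,0.2,1,0,0,0,-0.2,-0.2,0.2,1,0,0,0,-0.2,-0.2,0.2,1,0,0,0,-0.2,-0.2,0.2,1,0,0,0,-0.2,-0.2,0.2,1,0,0,0,-0.2,-0.2,0.2,1]'

```text
clock: 13.85
eef_pos: [425.5, 40.5, 335.0]
eef_rot: [1.28, 1.571, 0.511]
wrist_force: [1.0, 0.4, -0.4]
finger_gap: 94.0
```

Run:
```python
from h import *
from cell import manip
s=manip.read_state();print(s["clock"],s["eef_pos"],s["finger_gap"])
for n in ("top","side"):
    c=manip.camera(n);W=cloud(c);cv2.imwrite(f"pics/{n}4.png",c["color"]);hsv=cv2.cvtColor(c["color"],cv2.COLOR_BGR2HSV)
    x,y,z=[W[...,i] for i in range(3)]
    g=(z>150)&(z<175)&(x>580)&(x<670)&(y>195)&(y<290)&(hsv[...,0]>23)&(hsv[...,0]<34)&(hsv[...,1]>150)
    print(n,g.sum(),cv2.minAreaRect(W[g][:,:2].astype(np.float32)),np.median(W[g],0).round(1))
```

```text
13.85 [425.46727605  40.4840575  335.01895524] 93.95325816133014
top 204 ((624.6329956054688, 240.01214599609375), (36.652992248535156, 41.8851318359375), 45.06501770019531) [623.4 238.9 157.9]
side 35 ((626.569580078125, 237.1447296142578), (35.54225540161133, 39.50902557373047), 46.24059295654297) [625.3 233.4 160.6]
```

View pics/side4.png

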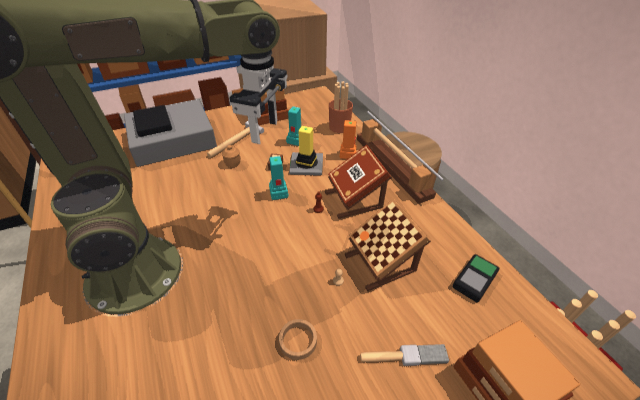

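View pics/top4.png

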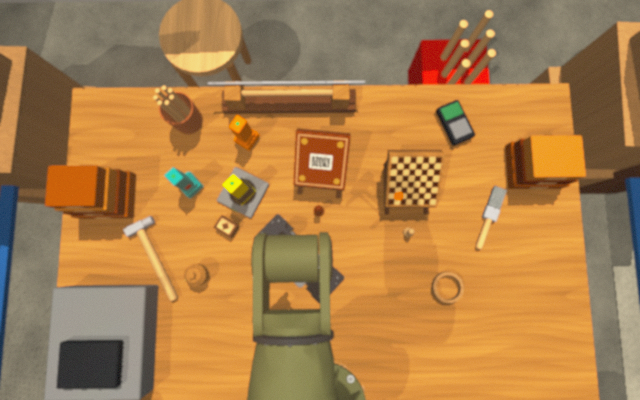

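The scanner stands upright on the disc: (305,145) in the side view, (238,188) in the top view. The bystanders look unmoved and the arm is clear of everything, so I'm handing in.

```bash
python3 -c "
from cell import manip
print(manip.sign_off())"
```

```text
the job is handed in; nothing more can be done
None
```

The scanner was pointed at the barcode label, held still there for 2.6 s, then put back upright on its charging pad and released. I handed the job in after about 14 s on the robot's clock; no verdict is reported.

- **Scan:** the scanner's nose was about 100 mm from the label. From the measured poses, its line of sight passed about 1 mm from the label's centre. It was square to the face I measured with the top camera to about 1 degree.
- **Return:** in the top camera the scanner stands about 1 mm from the pad's middle, with its top at the expected height of about 160 mm.
- **Bystanders and stands:** nothing looks moved in the final pictures. The arm hid the area in front of it in the top view, so I compared that part in the side view only. No contact with the stands showed in the pictures or in the force readings at the end of each move.
- **Disagreements between cameras:**
  - The side camera puts the scanner's final position about 3 mm off in y, but its view also includes part of the scanner's side.
  - It also read the case's yaw as +3 degrees instead of −6. I used the top camera's value, which matched the label's edges in both views.

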